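# Fill the spares tub and snap its lid on, holding it down

## Robot

A 6-joint arm with a two-finger parallel gripper is mounted at the origin on the work surface. World frame = base frame: x ahead of the robot, y to its left, z up, the work surface at z = 0. Lengths are in m, angles in degrees, forces in N, time in s.
With the tool pointing down it reaches from about 0.4 to 0.825 m from the base axis. Payload 7 kg.
Tool frame: the origin (TCP) lies at the centre of the arm's flange, where the gripper is bolted on; the fingertips stand 178 mm ahead of it and the grasp point (between the pads) lies 159 mm ahead of it (r.tips_ahead is the z of the fingertips in the tool frame, in m); z points along the fingers, y is the line along which they close (so a half turn about z gives the same grasp; the last joint's range is limited). The gripper opens to 88 mm and grips with 3 to 60 N. Pads are 19 mm wide; open, the fingers measure 130 mm over their backs; the gripper's body (78 mm by 193 mm) begins 47 mm behind the grasp point.
Start: joints at [-50.013, 20.546, 0.682, 0, -70.136, -16.507], TCP at [0.269, -0.619, 0.405] pointing down, gripper open.
Joint ranges: [-176.03, 176.03], [-82.01, 121.73], [-58.28, 71.71], [-173.87, 95.51], [-174.79, -0.11], [-173.66, 173.66]. Speed limits (degrees/s): [136.94, 136.94, 172.46, 180, 180, 180].

## Interface

Orientations are given as [roll, pitch, yaw] about the fixed x, y, z axes, in that order (R = Rz(yaw) Ry(pitch) Rx(roll)).
In Python, from plant import r gives the robot as it stands. The module is installed in compiled form; this text tells all that it offers.
- The arm moves only by the shell command python3 -m pendant 'ROWS' [FORCE]. ROWS is JSON, a list that holds one entry, the list of rows, each a list of 7 numbers: the shift along the tool's x, y, z in m, then the turn, a rotation vector about the tool's x, y, z in degrees, then the gripper command: -1 is shut, 1 is fully open, values between are in proportion. A call has 1 to 5 rows; each row is the pose to reach, as a shift and turn from the pose commanded when the call began, along the tool's axes at that moment; what a row does not reach only later rows make up. A row lasts 1/10 s, in which the tool goes at most 50 mm and 8.59 degrees, less where a joint would pass 70% of its speed; a pose out of reach is approached as far as the arm can. A call with a gripper value outside its range is refused whole. The fingers move at their own pace and stop on an object; FORCE is the grip in N (left out, the last holds). Time passes only in rows, so rows that repeat a pose let the fingers close. It gives the time, the measured TCP pose, the force, the opening and the grip force at its end, in the units of the state.
- r.get_state(): the state, without advancing time (a new reading comes with each control period).
- r.capture(name): name is "side" or "top" or "wrist"; returns the picture (420x560x3 uint8, red, green, blue); there is no depth.
- r.camera_params(name): a dict with "fx", "fy", "cx", "cy" (pixels), "R" (3x3) and "t" (3): a world point X has camera coordinates R X + t. Camera axes: x right, y down, z forward; pixel columns grow to the right and rows downward; lengths in m; the calibration is good to about 2 mm. A picture is of the moment at which its call begins: read the wrist's pose just before it. camera_params takes no time and is no camera call; for the wrist camera it gives the pose at the moment of the call.
- r.close_job(): hands the job in; it is judged then, once.
The state is a dict: "time_s": time; "joints": joint angles; "qd": joint speeds; "joint_torque": joint torques, N m; "tcp_pos": TCP position; "eef_rot": TCP orientation; "contact_force": force on the tool from outside, world axes, zero at the start; "moment": the same for the moment, N m; "gripper_width": finger opening in m; "gripper_force": force on a finger pad.
Only numpy, scipy, OpenCV 4.12 (cv2) and the standard library are available. Lean on these libraries where they do the work, as an engineer would, in place of code of your own. Each camera call takes 0.05 s, during which the arm holds its last target. There are 200 camera calls.

## Task

Pack the spares tub: put all three rack fittings (levelling foot, post sleeve and long hex nut) into the yellow tub, then set the lid's knob over the tub's centre stud and press it down until it clicks. Keep pressing after the click until the lid sits fully home on the tub's rim, and finish like that, with the gripper still holding the lid down against the sprung collar; do not let go. Leave the tape roll, the carton and the small parts bin where they are.

Things in the scene. Friction and masses are not known exactly. Their poses are not given: they have to be found in the camera images.
- tub: Round open yellow plastic tub, fixed to the bench, rubber foot ring. Origin: centre of its underside, on the bench; z up. Outer diameter 140 mm at the rim, wall 4 mm, inner floor 5 mm up, rim 50 mm up. A stud stands in its centre. The fittings go into the ring-shaped space between stud and wall, 55 mm wide at the rim.
- stud_top (a point): Centre of the top of the black stud on the tub's axis, 75 mm above the bench. The stud is 21 mm in diameter; its top 9 mm taper to 8 mm across. Four spring-loaded steel latch balls stand out 3.5 mm from its sides, centred 63 mm above the bench.
- collar (a joint): The flat sprung steel collar around the stud, 42 mm in diameter, top 54 mm above the bench when free. Value: m pushed down, 0 free, 0.004 when the lid lies on the tub's rim (spring: 2 N to begin, 8 N at 0.004). When the push ends it lifts the clicked lid again by some 4 mm, up to the latch balls.
- lid_mid (a point): Loose lid, 110 g, knob up on the bench: round flat grey plastic disc, 144 mm in diameter, 4 mm thick, with a round upright knob in its centre, 42 mm in diameter, its top 36 mm above the disc's underside. The point is on the axis, 18 mm above the underside; z along the knob. With the lid fully home on the tub the point is 68 mm above the bench.
- lid_mouth (a point): Centre of the lid's underside, the mouth of the hollow knob: 24 mm wide, lip 4 mm high, above it a 32 mm wide hollow. Going down over the stud, this point meets the balls at about 67 mm above the bench (they resist with 6 to 10 N); at 63 mm the force drops, and from 60 mm to 56 mm the balls pull it down past the click. It meets the collar at 54 mm and the rim at 50 mm.
- foot_mid (a point): Loose steel levelling foot, 50 g, standing on its round foot: disc 30 mm in diameter and 6 mm thick, stem 12 mm in diameter above it, 38 mm tall in all. The point is on its axis, 19 mm up.
- sleeve_mid (a point): Loose black plastic post sleeve, 30 g, a plain round tube standing on end: 28 mm in diameter outside, 20 mm inside, 32 mm tall. The point is on its axis, 16 mm up.
- nut_mid (a point): Loose long hex nut of steel, 60 g, standing on end: 24 mm across flats, 30 mm tall. The point is on its axis, 15 mm up; two of its flats face along its own y axis (the others 60 degrees either way).
- tape: Bystander: roll of brown tape lying flat, 90 mm in diameter, 48 mm tall. Origin: centre of its underside.
- carton: Bystander: small closed cardboard carton, 100 x 140 x 60 mm. Origin: centre of its underside.
- hopper: Bystander: small open yellow parts bin with steel pins in it, 110 x 100 mm, 72 mm tall. Origin: centre of its underside.
Things that resemble listed ones, but are neither listed nor needed, are in the scene too. What is shaped like the part that bears sleeve_mid but green or orange is not meant.

How it is judged (in metres and radians):
On the way, in this order (a step that is already met when the one before it is completed fails the run):
1. all three fittings lie in the tub (horizontal distance between each of foot_mid, sleeve_mid, nut_mid and tub below 0.064 m and z of each of foot_mid, sleeve_mid, nut_mid in the frame of tub below 0.046 m), for 0.2 s.
2. the lid has clicked onto the stud, with the fittings in the tub (all of step 1 and z of lid_mid in the frame of tub below 0.074 m and horizontal distance between lid_mid and tub below 0.006 m and angle between the z axis of lid_mid and the z axis of tub, either way round below 0.08 rad), for 0.1 s.
At the end, for the whole second after the job is handed in: Fittings in the tub below its rim; lid snapped on the stud (within 6 mm of the axis, tilt under 0.08 rad), pressed to within 2.5 mm of the rim, sprung collar over 2.2 mm down, gripper pressing the lid (over 2 N), all through the last second (all of step 1 and z of lid_mid in the frame of tub below 0.0705 m and horizontal distance between lid_mid and tub below 0.006 m and angle between the z axis of lid_mid and the z axis of tub, either way round below 0.08 rad and value of joint collar above 0.0022 m and contact force between any of the fingers, the arm and lid above 2 N); the arm keeps its last pose, push and grip.
It fails at once if a bystander (tape roll, carton or small bin) is moved more than 3 cm (distance of any of tape, carton, hopper from where it was at the start of the episode above 0.03 m).
It also fails if it takes over 72 s, if anything falls off the work surface, if the arm or the gripper's body presses on something with over 40 N, if the wrist force passes 120 N, or if a joint passes its speed limit or range.

## Working session

There is one attempt and no reset: what is moved stays moved. The work goes in short steps, Python scripts to look and compute and a shell command to move; the robot and the scene stay as the last step left them, time stands still between calls to the robot, and variables do not carry over. Pictures are saved under pics/ and viewed, at most 10 in all, crops included, and the job is handed in when it is done.

```bash
mkdir -p pics; cat > h.py <<'E'
import numpy as np, cv2
from plant import r
from scipy.spatial.transform import Rotation as Ro
def px2w(cp,u,v,z):
    R=np.array(cp["R"]);t=np.array(cp["t"]);c=-R.T@t
    d=R.T@np.array([(u-cp["cx"])/cp["fx"],(v-cp["cy"])/cp["fy"],1])
    return c+d*(z-c[2])/d[2]
def w2px(cp,X):
    p=np.array(cp["R"])@np.array(X)+np.array(cp["t"]);return cp["fx"]*p[0]/p[2]+cp["cx"],cp["fy"]*p[1]/p[2]+cp["cy"]
def save(n,im,f=1): cv2.imwrite(f"pics/{n}.png",cv2.resize(im[:,:,::-1],None,fx=f,fy=f,interpolation=cv2.INTER_CUBIC))
def totool(dw,s=None):
    s=s or r.get_state(); return Ro.from_euler('xyz',s["eef_rot"],degrees=True).as_matrix().T@np.array(dw)
E
python3 - <<'E'
from h import *
for n in("top","side"):
    cp=r.camera_params(n);im=r.capture(n);np.save(f"{n}.npy",im);save(n+"0",im)
    R=np.array(cp["R"]);print(n,cp["fx"],cp["cx"],cp["cy"],-R.T@np.array(cp["t"]),R.round(3).tolist())
s=r.get_state();print(s)
E
```

```text
top 385.4841152498383 274.69743846263685 205.92170451340303 [0.55681692 0.01004431 0.96500721] [[-0.005, -1.0, 0.002], [-0.998, 0.004, -0.07], [0.07, -0.003, -0.998]]
side 401.60313103851524 284.5082105668438 207.18465093560746 [ 0.26267693 -0.34233667  0.62484094] [[0.692, -0.722, -0.006], [-0.544, -0.515, -0.662], [0.475, 0.461, -0.749]]
{'time_s': 0.1, 'joints': array([-5.00131380e+01,  2.05876915e+01,  6.40338325e-01, -1.87475284e-02,
       -7.01363278e+01, -1.65058163e+01]), 'qd': array([-0.06689882, -0.04925535,  0.24297477, -0.00262065, -0.0610614 ,
        0.09435605]), 'joint_torque': array([-1.32976253e-03, -5.84163773e+01,  2.93752724e+01,  7.01558366e+00,
        1.01398284e-02, -7.85833572e-05]), 'tcp_pos': array([ 0.26887469, -0.61895527,  0.40381893]), 'eef_rot': array([ 1.79914760e+02, -6.87852813e-03, -1.56525332e+02]), 'contact_force': array([-0.01881044, -0.09523782,  0.56655083]), 'moment': array([ 0.02754537, -0.01092116, -0.05597311]), 'gripper_force': 0.0, 'gripper_width': 0.08781746414580995}
```

View pics/top0.png

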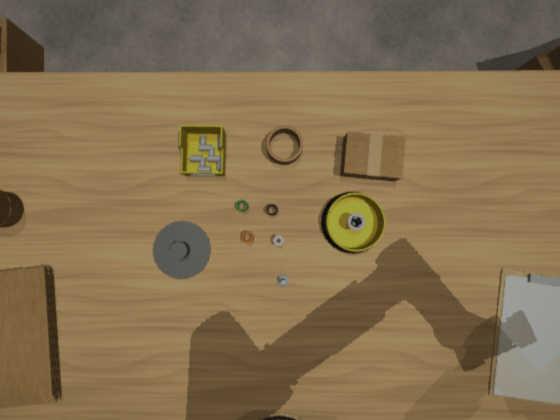

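View pics/side0.png

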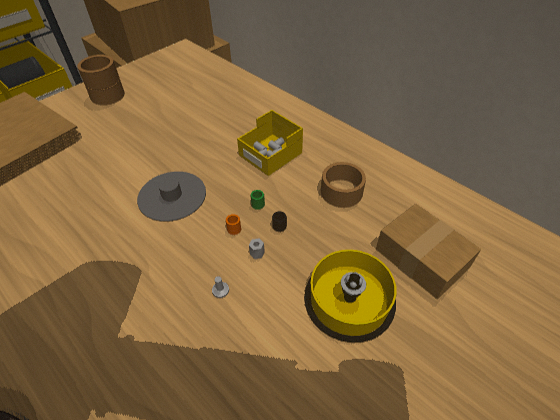

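Top view:
- tub at (355,222), lid at (181,250)
- levelling foot at (283,281), hex nut at (278,240)
- three sleeve-shaped parts: black (272,210), green (242,206) and orange (247,237). Only the black one fits the description, since green and orange are ruled out.

Side view: black sleeve (279,221), nut (257,248), foot (221,290). I'll confirm in one enlarged crop.

```bash
python3 - <<'E'
from h import *
t=np.load("top.npy")[195:295,230:300];s=np.load("side.npy")[185:310,200:300]
a=cv2.resize(t,None,fx=5,fy=5,interpolation=cv2.INTER_CUBIC);b=cv2.resize(s,None,fx=4,fy=4,interpolation=cv2.INTER_CUBIC)
save("crop",np.hstack([a,b]))
cp=r.camera_params("top")
for n,u,v,z in[("tubrim",355,222,.05),("stud",356,222,.075),("lid",182,250,.004),("lidknob",178.5,250,.036),("foot",283,281,.03),("sleeve",272,210,.032),("nut",278.5,240,.03),("green",242,206,.03),("orange",247,237,.03),("hopper",203,151,.07),("tape",284,146,.048),("carton",374,155,.06)]:
    print(n,px2w(cp,u,v,z).round(4))
cs=r.camera_params("side")
for n,u,v,z in[("sleeve",279,221,.016),("nut",257,248,.015),("foot",221,291,.006),("stud",353,280,.075),("lidknob",170,184,.036)]: print(n,px2w(cs,u,v,z).round(4))
# lid segmentation
w=r.camera_params("wrist");R=np.array(w["R"]);s=r.get_state();RT=Ro.from_euler('xyz',s["eef_rot"],degrees=True).as_matrix()
print("wrist cam in tool",RT.T@(-R.T@np.array(w["t"])-s["tcp_pos"]),(RT.T@R.T).round(3).tolist(),w["fx"],w["cx"],w["cy"])
E
```

```text
tubrim [ 0.5821 -0.1829  0.05  ]
stud [ 0.5814 -0.18    0.075 ]
lid [0.5159 0.2376 0.004 ]
lidknob [0.5173 0.2384 0.036 ]
foot [ 0.4419 -0.0116  0.03  ]
sleeve [0.6126 0.0141 0.032 ]
nut [ 0.54   -0.0013  0.03  ]
green [0.6227 0.087  0.03  ]
orange [0.5476 0.0748 0.03  ]
hopper [0.7499 0.1755 0.07  ]
tape [ 0.7661 -0.0156  0.048 ]
carton [ 0.7408 -0.2291  0.06  ]
sleeve [0.6152 0.0154 0.016 ]
nut [5.41e-01 3.00e-04 1.50e-02]
foot [ 0.4387 -0.0156  0.006 ]
stud [ 0.575  -0.1877  0.075 ]
lidknob [0.5195 0.2364 0.036 ]
wrist cam in tool [ 7.24409211e-02 -5.45385162e-05  2.05422901e-02] [[0.001, -0.963, -0.269], [1.0, 0.001, -0.0], [0.0, -0.269, 0.963]] 335.06376456965796 276.2838648779759 207.12423635823546
```

View pics/crop.png

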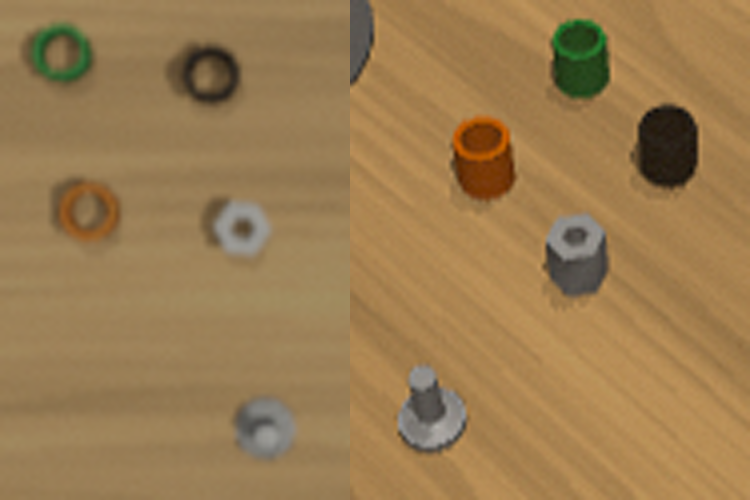

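Black sleeve confirmed at top pixel (272.2,209.8); nut at (278.4,240.6); foot disc at (283.2,281). Moving above the fittings for a close wrist view.

```bash
python3 -m pendant '[[[-0.032,0.030,0,0,0,0,1],[-0.064,0.061,0,0,0,0,1],[-0.096,0.091,0,0,0,0,1],[-0.128,0.122,0,0,0,0,1],[-0.161,0.152,0,0,0,0,1]]]' 15
python3 -m pendant '[[[-0.032,0.030,0,0,0,0,1],[-0.064,0.061,0,0,0,0,1],[-0.096,0.091,0,0,0,0,1],[-0.128,0.122,0,0,0,0,1],[-0.161,0.152,0,0,0,0,1]]]'
python3 -m pendant '[[[-0.032,0.030,0,0,0,0,1],[-0.064,0.061,0,0,0,0,1],[-0.096,0.091,0,0,0,0,1],[-0.128,0.122,0,0,0,0,1],[-0.161,0.152,0,0,0,0,1]]]'
python3 -m pendant '[[[0,0,0,0,0,-6.5,0.3],[0,0,0,0,0,-6.5,0.3]]]'
python3 - <<'E'
from h import *
s=r.get_state();w=r.camera_params("wrist");im=r.capture("wrist");np.save("w1.npy",im);save("w1",im,1.4)
import pickle;pickle.dump((s,w),open("w1.pkl","wb"))
print(s["tcp_pos"],s["eef_rot"],s["joints"],s["gripper_width"])
for n,X in[("tubrim",(.582,-.182,.05)),("foot",(.4395,-.0125,.006)),("sleeve",(.613,.014,.032)),("nut",(.54,-.001,.03)),("lid",(.5175,.238,.036))]: print(n,w2px(w,X))
E
```

```text
time_s: 0.6
tcp_pos: [0.3562, -0.4138, 0.4043]
eef_rot: [180.0, -0.0, -156.5]
contact_force: [1.2, 0.1, -0.3]
gripper_width: 0.0876
gripper_force: 0.0
time_s: 1.1
tcp_pos: [0.4432, -0.2102, 0.4047]
eef_rot: [180.0, 0.0, -156.5]
contact_force: [1.8, -0.9, 0.1]
gripper_width: 0.0874
gripper_force: 0.0
time_s: 1.6
tcp_pos: [0.5303, -0.0066, 0.4046]
eef_rot: [180.0, -0.0, -156.5]
contact_force: [0.9, -0.1, -0.0]
gripper_width: 0.0877
gripper_force: 0.0
time_s: 1.8
tcp_pos: [0.5304, -0.0072, 0.404]
eef_rot: [180.0, -0.1, -149.8]
contact_force: [-0.1, -0.2, 0.4]
gripper_width: 0.0769
gripper_force: 0.0
[ 0.53042479 -0.00720681  0.40401678] [ 1.79977904e+02 -7.34009959e-02 -1.49792816e+02] [ 2.04140752e+01  6.95961019e+00 -1.75032942e+01 -1.01991626e-02
 -6.56131857e+01 -8.02026879e+01] 0.0769203783549304
tubrim (np.float64(96.10732592184405), np.float64(144.64249993179482))
foot (np.float64(314.5015142232558), np.float64(105.71131646899327))
sleeve (np.float64(255.7085640260581), np.float64(255.44074162561932))
nut (np.float64(276.7482471579548), np.float64(194.42207914689172))
lid (np.float64(466.5548093985176), np.float64(281.3970070968966))
```

View pics/w1.png

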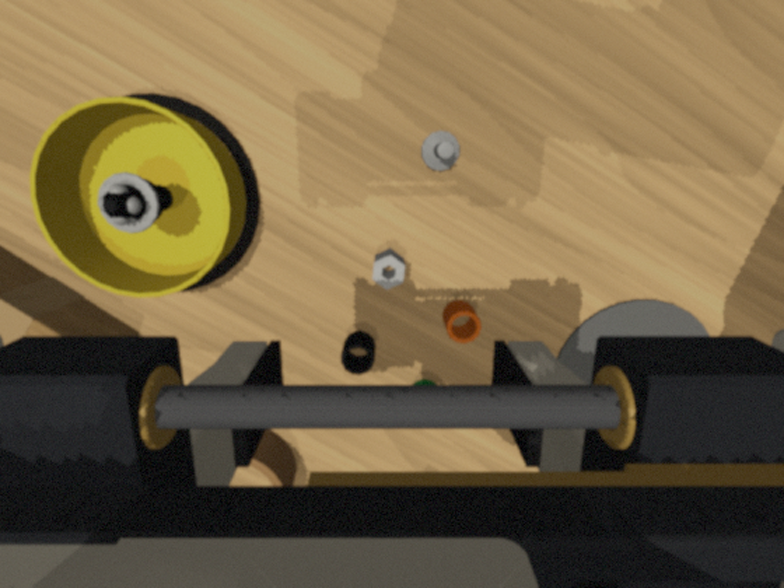

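The wrist view (in 1.4× pixels) shows the foot at (440,151), the nut at (389,270) with flats facing left and right along the closing line, the black sleeve at (359,352), and the tub rim centre near (132,196). Refining with masks.

```bash
python3 - <<'E'
from h import *
import pickle
from scipy.optimize import least_squares
im=np.load("w1.npy");s,w=pickle.load(open("w1.pkl","rb"));hsv=cv2.cvtColor(im,cv2.COLOR_RGB2HSV)
def blob(m,seed,win=None):
    if win: k=np.zeros_like(m);u,v=seed;k[v-win:v+win,u-win:u+win]=1;m=m&k
    n,l,st,c=cv2.connectedComponentsWithStats(m);i=1+np.argmax(st[1:,4]);return (l==i).astype(np.uint8),c[i],st[i]
def circ(m,z,rad):
    h=cv2.convexHull(cv2.findContours(m,0,1)[0][0])[:,0,:] if True else 0
    P=np.array([px2w(w,*p,z)[:2] for p in h]);f=least_squares(lambda c:np.hypot(*(P-c[:2]).T)-c[2],[*P.mean(0),rad],loss="soft_l1",f_scale=.001);return f.x.round(4)
y=((hsv[...,0]>24)&(hsv[...,0]<34)&(hsv[...,1]>200)).astype(np.uint8);y[230:]=0
m,c,st=blob(y,None);print("tub",st,circ(m,.05,.07))
d=(im.max(2)<45).astype(np.uint8);m,c,st=blob(d,(256,251),18);print("sleeve",c,st,px2w(w,*c,.016).round(4))
g=((hsv[...,1]<60)&(im.max(2)>80)).astype(np.uint8)
m,c,st=blob(g,(278,193),18);print("nut",c,st,px2w(w,*c,.02).round(4))
m,c,st=blob(g,(314,108),18);print("foot",c,st,circ(m,.006,.015),px2w(w,*c,.006).round(4))
E
```

```text
tub [ 51 114   8   7  13] [ 0.5636 -0.2573  0.034 ]
sleeve [255.92857143 251.43722944] [245 237  22  29 462] [0.615  0.0143 0.016 ]
nut [277.0867679  192.55965293] [266 178  24  29 461] [ 5.4e-01 -5.0e-04  2.0e-02]
foot [314.09045226 107.19095477] [301  93  27  29 597] [ 0.4411 -0.0119  0.0145] [ 0.441  -0.0121  0.006 ]
```

```bash
python3 -m pendant '[[[-0.0117,0.001,0.04,0,0,0,0.3],[-0.0117,0.001,0.085,0,0,0,0.3],[-0.0117,0.001,0.13,0,0,0,0.3],[-0.0117,0.001,0.175,0,0,0,0.3],[-0.0117,0.001,0.205,0,0,0,0.3]]]'
python3 -m pendant '[[[0,0,0.012,0,0,0,0.3],[0,0,0.012,0,0,0,-1],[0,0,0.012,0,0,0,-1],[0,0,0.012,0,0,0,-1],[0,0,0.012,0,0,0,-1]]]' 20
python3 -m pendant '[[[0,0,0,0,0,0,-1],[0,0,0,0,0,0,-1],[0,0,-0.03,0,0,0,-1],[0,0,-0.075,0,0,0,-1],[0,0,-0.12,0,0,0,-1]]]'
```

```text
time_s: 2.35
tcp_pos: [0.5384, -0.0032, 0.197]
eef_rot: [180.0, -0.2, -150.3]
contact_force: [-0.3, -0.3, 0.5]
gripper_width: 0.0572
gripper_force: 0.0
time_s: 2.85
tcp_pos: [0.5404, -0.0016, 0.1893]
eef_rot: [-180.0, 0.2, -150.0]
contact_force: [-0.1, -0.0, 0.3]
gripper_width: 0.0304
gripper_force: 0.0
time_s: 3.35
tcp_pos: [0.5394, -0.0018, 0.3089]
eef_rot: [180.0, -0.1, -150.0]
contact_force: [1.7, 0.1, -0.7]
gripper_width: 0.0239
gripper_force: 20.0
```

```bash
python3 - <<'E'
from h import *
import pickle
from scipy.optimize import least_squares
s,w=pickle.load(open("w1.pkl","rb"))
for n,cp,(u,v),k in(("w1",w,(95,141),80),("top",r.camera_params("top"),(355,222),38),("side",r.camera_params("side"),(352,290),60)):
    im=np.load(n+".npy");h=cv2.cvtColor(im,cv2.COLOR_RGB2HSV)
    print(n,h[v+15,u+25],h[v+20,u-25],h[v-k+5,u])
    m=((h[...,0]>=25)&(h[...,0]<=35)&(h[...,1]>150)).astype(np.uint8);z=np.zeros_like(m);z[max(v-k,0):v+k,max(u-k,0):u+k]=1;m&=z
    nn,l,st,c=cv2.connectedComponentsWithStats(m);i=1+np.argmax(st[1:,4]);print(st[i])
    H=cv2.convexHull(np.argwhere(l==i)[:,::-1].astype(np.int32))[:,0,:]
    P=np.array([px2w(cp,*p,.05)[:2] for p in H])
    # keep rim: points hull; robust fit with fixed radius
    f=least_squares(lambda c:np.hypot(*(P-c).T)-.070,P.mean(0),loss="soft_l1",f_scale=.001);print(f.x.round(4),np.abs(f.fun).round(4).max(), np.median(np.abs(np.hypot(*(P-f.x).T)-.07)).round(4))
E
```

```text
w1 [ 25 189 143] [ 27 188 182] [ 18 108 146]
[  22   69  148  143 8311]
[ 0.5823 -0.1834] 0.0038 0.0007
top [ 27 163 152] [10 81 19] [ 18 114 155]
[ 324  192   61   60 1964]
[ 0.5833 -0.182 ] 0.0027 0.0007
side [ 26 255 183] [ 25 255 183] [ 17 135 170]
[ 310  250   86   77 2428]
[ 0.5816 -0.1855] 0.0083 0.0006
```

```bash
python3 -m pendant '[[[0.0184,-0.0357,0,0,0,0,-1],[0.0368,-0.0714,0,0,0,0,-1],[0.0552,-0.107,0,0,0,0,-1],[0.0736,-0.1427,0,0,0,0,-1],[0.092,-0.1784,0,0,0,0,-1]]]'
python3 -m pendant '[[[0,0,0,0,0,0,-1],[0,0,0.03,0,0,0,-1],[0,0,0.07,0,0,0,-1],[0,0,0.1,0,0,0,-1],[0,0,0.107,0,0,0,-1]]]'
python3 -m pendant '[[[0,0,0,0,0,0,-1],[0,0,0,0,0,0,-0.18],[0,0,0,0,0,0,-0.18],[0,0,0,0,0,0,-0.18]]]'
python3 -m pendant '[[[0,0,-0.02,0,0,0,-0.18],[0,0,-0.06,0,0,0,-0.18],[0,0,-0.1,0,0,0,-0.18]]]'
```

```text
time_s: 3.85
tcp_pos: [0.5491, -0.2036, 0.3081]
eef_rot: [-180.0, 0.0, -150.0]
contact_force: [1.5, 0.7, -0.5]
gripper_width: 0.0246
gripper_force: 20.0
time_s: 4.35
tcp_pos: [0.5477, -0.2018, 0.1976]
eef_rot: [179.8, -0.3, -150.1]
contact_force: [-0.2, 0.6, -0.7]
gripper_width: 0.0241
gripper_force: 20.0
time_s: 4.75
tcp_pos: [0.5499, -0.2022, 0.2023]
eef_rot: [-179.9, 0.1, -150.0]
contact_force: [0.2, 0.1, -0.2]
gripper_width: 0.0353
gripper_force: 0.0
time_s: 5.05
tcp_pos: [0.5491, -0.2022, 0.3022]
eef_rot: [180.0, -0.0, -150.0]
contact_force: [1.5, -0.0, -0.3]
gripper_width: 0.0359
gripper_force: 0.0
```

```bash
python3 -m pendant '[[[-0.033,0.031,0,0,0,0,0.3],[-0.066,0.062,0,0,0,0,0.3],[-0.099,0.093,0,0,0,0,0.3],[-0.132,0.124,0,0,0,0,0.3],[-0.165,0.155,0,0,0,0,0.3]]]'
python3 -m pendant '[[[0,0,0.02,0,0,0,0.3],[0,0,0.06,0,0,0,0.3],[0,0,0.1,0,0,0,0.3],[0,0,0.112,0,0,0,0.3],[0,0,0.112,0,0,0,-1]]]' 12
python3 -m pendant '[[[0,0,0,0,0,0,-1],[0,0,0,0,0,0,-1],[0,0,0,0,0,0,-1],[0,0,-0.05,0,0,0,-1],[0,0,-0.1,0,0,0,-1]]]'
```

```text
time_s: 5.55
tcp_pos: [0.615, 0.0163, 0.302]
eef_rot: [-180.0, 0.1, -150.0]
contact_force: [1.2, -0.5, 0.4]
gripper_width: 0.0567
gripper_force: 0.0
time_s: 6.05
tcp_pos: [0.6144, 0.0143, 0.1877]
eef_rot: [180.0, -0.2, -150.0]
contact_force: [0.2, 0.7, -0.0]
gripper_width: 0.0532
gripper_force: 0.0
time_s: 6.55
tcp_pos: [0.6144, 0.0143, 0.2895]
eef_rot: [180.0, -0.1, -150.0]
contact_force: [0.9, 1.0, 0.3]
gripper_width: 0.0281
gripper_force: 12.0
```

```bash
python3 -m pendant '[[[0.02,-0.035,0,0,0,0,-1],[0.04,-0.07,0,0,0,0,-1],[0.06,-0.105,0,0,0,0,-1],[0.08,-0.139,0,0,0,0,-1],[0.089,-0.154,0,0,0,0,-1]]]'
python3 -m pendant '[[[0,0,0,0,0,0,-1],[0,0,0.03,0,0,0,-1],[0,0,0.06,0,0,0,-1],[0,0,0.08,0,0,0,-1],[0,0,0.088,0,0,0,-1]]]'
python3 -m pendant '[[[0,0,0,0,0,0,-1],[0,0,0,0,0,0,-0.09],[0,0,0,0,0,0,-0.09],[0,0,0,0,0,0,-0.09]]]'
python3 -m pendant '[[[0,0,-0.02,0,0,0,-0.09],[0,0,-0.06,0,0,0,-0.09],[0,0,-0.1,0,0,0,-0.09]]]'
```

```text
time_s: 7.05
tcp_pos: [0.6142, -0.1662, 0.2899]
eef_rot: [-179.9, 0.1, -150.1]
contact_force: [0.1, 0.9, -0.6]
gripper_width: 0.0277
gripper_force: 12.0
time_s: 7.55
tcp_pos: [0.6141, -0.1624, 0.199]
eef_rot: [179.9, -0.1, -150.0]
contact_force: [-0.2, -0.4, -0.7]
gripper_width: 0.0279
gripper_force: 12.0
time_s: 7.95
tcp_pos: [0.615, -0.1633, 0.2019]
eef_rot: [-179.9, 0.1, -150.0]
contact_force: [0.8, -0.6, -0.1]
gripper_width: 0.0393
gripper_force: 0.0
time_s: 8.25
tcp_pos: [0.6144, -0.1634, 0.3019]
eef_rot: [180.0, -0.1, -150.0]
contact_force: [1.2, 0.2, 0.0]
gripper_width: 0.0399
gripper_force: 0.0
```

```bash
python3 -m pendant '[[[0.015,0.044,0,0,0,-8.5,0],[0.03,0.088,0,0,0,-17,0],[0.045,0.131,0,0,0,-25.5,0],[0.06,0.175,0,0,0,-34,0],[0.075,0.219,0,0,0,-42.5,0]]]'
python3 -m pendant '[[[0,0,0,0,0,-8.5,0],[0,0,0,0,0,-17,0],[0,0,0,0,0,-25.5,0],[0,0,0.03,0,0,-34,0],[0,0,0.06,0,0,-42.5,0]]]'
python3 - <<'E'
from h import *
s=r.get_state();w=r.camera_params("wrist");im=r.capture("wrist");save("w2",im)
print(s["tcp_pos"],s["eef_rot"],w2px(w,(.441,-.012,.006)),w2px(w,(.441,-.012,.038)))
E
```

```text
time_s: 8.75
tcp_pos: [0.4389, -0.0105, 0.3012]
eef_rot: [-179.9, 0.1, -107.2]
contact_force: [-0.0, 2.1, 0.9]
gripper_width: 0.0441
gripper_force: 0.0
time_s: 9.25
tcp_pos: [0.4407, -0.0109, 0.2415]
eef_rot: [-179.7, -0.0, -64.7]
contact_force: [-0.4, 0.9, -1.0]
gripper_width: 0.0438
gripper_force: 0.0
[ 0.44072868 -0.01087714  0.24153776] [-1.79713918e+02 -1.00624324e-02 -6.46560736e+01] (np.float64(278.0995463011352), np.float64(223.4374269068365)) (np.float64(278.12680774332995), np.float64(240.732614840256))
```

View pics/w2.png

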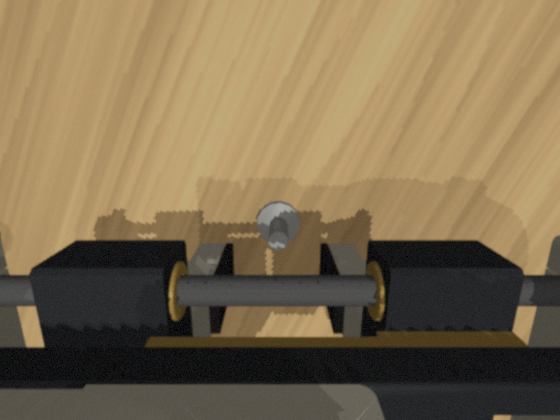

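The foot is centred between the fingers at (278,222), where predicted. Descending and gripping the stem.

```bash
python3 -m pendant '[[[0,0,0.03,0,0,-5,0],[0,0,0.053,0,0,-5,0],[0,0,0.053,0,0,-5,-1],[0,0,0.053,0,0,-5,-1],[0,0,0.053,0,0,-5,-1]]]' 20
python3 -m pendant '[[[0,0,0,0,0,0,-1],[0,0,0,0,0,0,-1],[0,0,-0.04,0,0,0,-1],[0,0,-0.08,0,0,0,-1],[0,0,-0.12,0,0,0,-1]]]'
```

```text
time_s: 9.8
tcp_pos: [0.441, -0.0109, 0.1892]
eef_rot: [-179.9, -0.0, -60.1]
contact_force: [0.3, -0.4, -0.3]
gripper_width: 0.0253
gripper_force: 0.0
time_s: 10.3
tcp_pos: [0.4399, -0.0113, 0.3095]
eef_rot: [180.0, 0.0, -60.0]
contact_force: [1.2, 0.8, -1.0]
gripper_width: 0.0108
gripper_force: 20.0
```

```bash
python3 -m pendant '[[[0.04,-0.008,0,0,0,0,-1],[0.08,-0.016,0,0,0,0,-1],[0.12,-0.024,0,0,0,0,-1],[0.16,-0.033,0,0,0,0,-1],[0.182,-0.037,0,0,0,0,-1]]]'
python3 -m pendant '[[[0,0,0,0,0,0,-1],[0,0,0.03,0,0,0,-1],[0,0,0.07,0,0,0,-1],[0,0,0.1,0,0,0,-1],[0,0,0.106,0,0,0,-1]]]'
python3 -m pendant '[[[0,0,0,0,0,0,-1],[0,0,0,0,0,0,-0.45],[0,0,0,0,0,0,-0.45],[0,0,0,0,0,0,-0.45]]]'
python3 -m pendant '[[[0,0,-0.02,0,0,0,-0.45],[0,0,-0.06,0,0,0,-0.45],[0,0,-0.1,0,0,0,-0.45]]]'
python3 - <<'E'
from h import *
a=r.capture("top");np.save("top2.npy",a);b=r.capture("wrist");np.save("w3.npy",b)
import pickle;pickle.dump((r.get_state(),r.camera_params("wrist")),open("w3.pkl","wb"))
save("w3",np.hstack([cv2.resize(a[180:265,310:395],(420,420)),b[:,:]][:1]+[cv2.resize(b,(373,280)) if 0 else b[:, 90:470]]))
E
```

```text
time_s: 10.8
tcp_pos: [0.5648, -0.1524, 0.3079]
eef_rot: [-180.0, -0.0, -60.1]
contact_force: [-0.3, 0.6, -0.8]
gripper_width: 0.0114
gripper_force: 20.0
time_s: 11.3
tcp_pos: [0.5613, -0.1499, 0.1987]
eef_rot: [179.7, 0.2, -60.1]
contact_force: [-1.0, 0.2, -0.6]
gripper_width: 0.011
gripper_force: 20.0
time_s: 11.7
tcp_pos: [0.5638, -0.1502, 0.2033]
eef_rot: [-179.9, -0.1, -60.0]
contact_force: [-0.5, 0.2, -0.9]
gripper_width: 0.0234
gripper_force: 0.0
time_s: 12.0
tcp_pos: [0.563, -0.1503, 0.3032]
eef_rot: [180.0, 0.0, -60.0]
contact_force: [1.3, 1.1, -0.5]
gripper_width: 0.024
gripper_force: 0.0
```

View pics/w3.png

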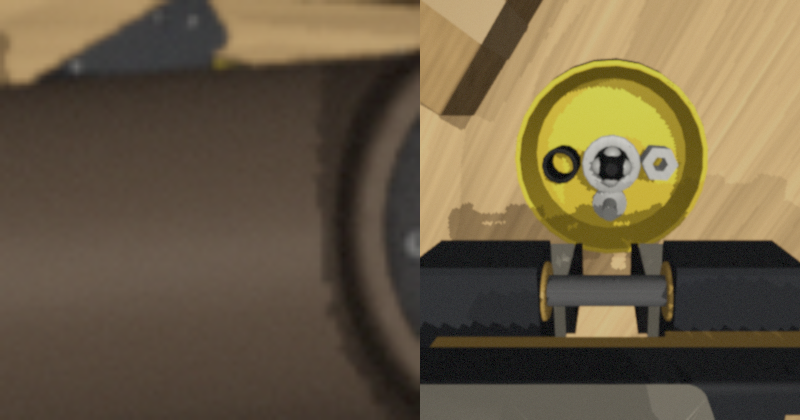

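All three fittings stand in the tub: sleeve at (561,164), foot at (609,204), nut at (659,163), all around the stud at (611,165). Next I refine the tub axis from this near view and the lid from the first top and side images.

```bash
python3 - <<'E'
from h import *
import pickle
from scipy.optimize import least_squares
s,w=pickle.load(open("w3.pkl","rb"));im=np.load("w3.npy");h=cv2.cvtColor(im,cv2.COLOR_RGB2HSV)
def fit(cp,l,z,R):
    H=cv2.convexHull(np.argwhere(l)[:,::-1].astype(np.int32))[:,0,:];P=np.array([px2w(cp,*p,z)[:2] for p in H])
    f=least_squares(lambda c:np.hypot(*(P-c).T)-R,P.mean(0),loss="soft_l1",f_scale=.001);return f.x.round(4),np.median(np.abs(np.hypot(*(P-f.x).T)-R)).round(4)
m=((h[...,0]>=25)&(h[...,0]<=35)&(h[...,1]>150)).astype(np.uint8);m[235:]=0
n,l,st,c=cv2.connectedComponentsWithStats(m);i=1+np.argmax(st[1:,4]);print("tub",st[i],fit(w,l==i,.05,.07))
k=(im.min(2)>95)&(h[...,1]<70);k=k.astype(np.uint8);k[:130]=0;k[195:]=0;k[:,:250]=0;k[:,311:]=0
print("collar",cv2.boundingRect(k),fit(w,k,.054,.021),"stud click",px2w(w,281,165,.075).round(4), "pred",w2px(w,(.5825,-.183,.075)))
for nme,u,v,q in(("top",181,250,34),("side",171,195,40)):
    cp=r.camera_params(nme);im=np.load(nme+".npy");h=cv2.cvtColor(im,cv2.COLOR_RGB2HSV)
    m=((h[...,1]<60)&(im.max(2)<140)&(im.max(2)>30)).astype(np.uint8);z=np.zeros_like(m);z[v-q:v+q,u-q:u+q]=1;m&=z
    n,l,st,c=cv2.connectedComponentsWithStats(m);i=1+np.argmax(st[1:,4]);print("lid",st[i],fit(cp,l==i,.004,.072))
E
```

```text
tub [  203    75   154   146 10070] (array([ 0.5724, -0.1956]), np.float64(0.0108))
collar (252, 135, 59, 60) (array([ 0.5837, -0.1847]), np.float64(0.0002)) stud click [ 0.5855 -0.1877  0.075 ] pred (np.float64(281.41899257516906), np.float64(173.6567313366389))
lid [ 153  221   57   58 2572] (array([0.5175, 0.2389]), np.float64(0.0015))
lid [ 138  172   68   49 2566] (array([0.517 , 0.2395]), np.float64(0.0008))
```

```bash
python3 -m pendant '[[[-0.036,-0.0154,0,0,0,0,0.6],[-0.072,-0.0308,0,0,0,0,0.6],[-0.108,-0.0462,0,0,0,0,0.6],[-0.144,-0.0616,0,0,0,0,0.6],[-0.18,-0.077,0,0,0,0,0.6]]]'
python3 -m pendant '[[[-0.036,-0.0154,0,0,0,0,0.6],[-0.072,-0.0308,0,0,0,0,0.6],[-0.108,-0.0462,0,0,0,0,0.6],[-0.144,-0.0616,0,0,0,0,0.6],[-0.18,-0.077,0,0,0,0,0.6]]]'
python3 -m pendant '[[[0,0,0,0,0,0,0.6]]]'
python3 - <<'E'
from h import *
import pickle
from scipy.optimize import least_squares
def fit(cp,l,z,R):
    H=cv2.convexHull(np.argwhere(l)[:,::-1].astype(np.int32))[:,0,:];P=np.array([px2w(cp,*p,z)[:2] for p in H])
    f=least_squares(lambda c:np.hypot(*(P-c).T)-R,P.mean(0),loss="soft_l1",f_scale=.001);return f.x.round(4),np.median(np.abs(np.hypot(*(P-f.x).T)-R)).round(4)
s,w=pickle.load(open("w3.pkl","rb"));im=np.load("w3.npy");h=cv2.cvtColor(im,cv2.COLOR_RGB2HSV)
m=((h[...,0]>=25)&(h[...,0]<=35)&(h[...,1]>150)).astype(np.uint8);m[225:]=0
n,l,st,c=cv2.connectedComponentsWithStats(m);i=1+np.argmax(st[1:,4])
H=cv2.convexHull(np.argwhere(l==i)[:,::-1].astype(np.int32))[:,0,:];H=H[H[:,1]<222];P=np.array([px2w(w,*p,.05)[:2] for p in H])
f=least_squares(lambda c:np.hypot(*(P-c).T)-.07,P.mean(0),loss="soft_l1",f_scale=.001);print("tub",st[i],f.x.round(4),np.abs(np.hypot(*(P-f.x).T)-.07).round(4).max())
s=r.get_state();w=r.camera_params("wrist");im=r.capture("wrist");np.save("w4.npy",im);pickle.dump((s,w),open("w4.pkl","wb"));save("w4",im)
print(s["tcp_pos"],s["eef_rot"]);print(w2px(w,(.517,.239,.036)),w2px(w,(.517,.239,.004)))
E
```

```text
time_s: 12.6
tcp_pos: [0.5396, 0.0455, 0.3026]
eef_rot: [-179.9, -0.0, -60.0]
contact_force: [0.9, -0.1, -0.7]
gripper_width: 0.0586
gripper_force: 0.0
time_s: 13.1
tcp_pos: [0.5163, 0.2401, 0.3026]
eef_rot: [-179.9, 0.0, -60.0]
contact_force: [0.9, 0.5, -0.5]
gripper_width: 0.0702
gripper_force: 0.0
time_s: 13.2
tcp_pos: [0.5166, 0.2424, 0.3025]
eef_rot: [-179.8, 0.0, -59.8]
contact_force: [-0.6, -0.0, 0.1]
gripper_width: 0.0699
gripper_force: 0.0
tub [  203    75   154   146 10070] [ 0.5724 -0.1956] 0.0314
[0.51657883 0.24240664 0.30252769] [-1.79839953e+02  2.74195842e-02 -5.98078747e+01]
(np.float64(278.8028908068949), np.float64(207.86853984237908)) (np.float64(278.62732958041096), np.float64(197.71518730591833))
```

View pics/w4.png

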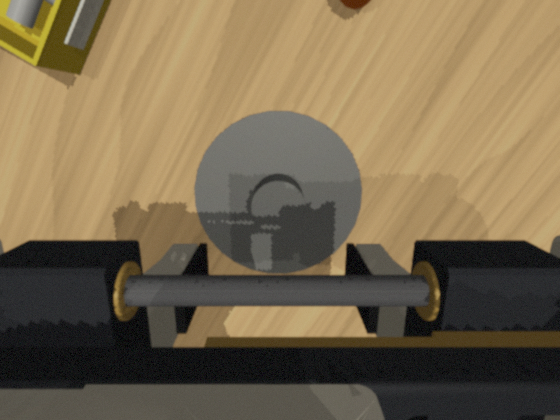

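The lid disc centre is at about (278,191), with the knob near (275,195). Fitting it precisely.

```bash
python3 - <<'E'
from h import *
import pickle
from scipy.optimize import least_squares
s,w=pickle.load(open("w4.pkl","rb"));im=np.load("w4.npy");h=cv2.cvtColor(im,cv2.COLOR_RGB2HSV)
def lsq(cp,H,z,R):
    P=np.array([px2w(cp,*p,z)[:2] for p in H]);f=least_squares(lambda c:np.hypot(*(P-c).T)-R,P.mean(0),loss="soft_l1",f_scale=.0005);return f.x.round(4),np.abs(np.hypot(*(P-f.x).T)-R).round(4).max(),len(P)
m=((h[...,1]<70)).astype(np.uint8);m=cv2.morphologyEx(m,cv2.MORPH_OPEN,np.ones((5,5)));m[240:]=0;m[:,:190]=0;m[:,365:]=0
n,l,st,c=cv2.connectedComponentsWithStats(m);i=1+np.argmax(st[1:,4]);print(st[i])
H=cv2.convexHull(np.argwhere(l==i)[:,::-1].astype(np.int32))[:,0,:];H=H[(H[:,1]<228)];print("lid",lsq(w,H,.004,.072),H[:,1].max())
s,w=pickle.load(open("w3.pkl","rb"));im=np.load("w3.npy");h=cv2.cvtColor(im,cv2.COLOR_RGB2HSV)
m=((h[...,0]>=25)&(h[...,0]<=35)&(h[...,1]>150)).astype(np.uint8);m[212:]=0;m[:,:150]=0;m[:,400:]=0
H=cv2.convexHull(np.argwhere(m)[:,::-1].astype(np.int32))[:,0,:]
m2=cv2.morphologyEx(m,cv2.MORPH_OPEN,np.ones((3,3)));x=cv2.boundingRect(m2);print(x)
H=cv2.convexHull(np.argwhere(m2)[:,::-1].astype(np.int32))[:,0,:];H=H[H[:,1]<208];print("tub",lsq(w,H,.05,.07))
E
```

```text
[  195   111   167   129 18134]
lid (array([0.5175, 0.2399]), np.float64(0.0014), 35) 222
(186, 60, 191, 152)
tub (array([ 0.5834, -0.1841]), np.float64(0.0031), 36)
```

```bash
python3 -m pendant '[[[0,0,0.03,0,0,0,0.6],[0,0,0.07,0,0,0,0.6],[0,0,0.1,0,0,0,0.6],[0,0,0.117,0,0,0,0.6],[0,0,0.117,0,0,0,0.6]]]' 40
python3 -m pendant '[[[0,0,0,0,0,0,-1],[0,0,0,0,0,0,-1],[0,0,0,0,0,0,-1],[0,0,0,0,0,0,-1],[0,0,0,0,0,0,-1]]]'
```

```text
time_s: 13.75
tcp_pos: [0.5168, 0.2375, 0.1839]
eef_rot: [179.9, -0.0, -60.0]
contact_force: [-0.0, -0.1, -0.4]
gripper_width: 0.0702
gripper_force: 0.0
time_s: 14.25
tcp_pos: [0.5169, 0.2384, 0.1851]
eef_rot: [-180.0, 0.0, -60.0]
contact_force: [-1.1, -1.3, 3.5]
gripper_width: 0.042
gripper_force: 40.0
```

```bash
python3 -m pendant '[[[0,0,0,0,0,0,-1],[0,0,-0.02,0,0,0,-1],[0,0,-0.05,0,0,0,-1],[0,0,-0.09,0,0,0,-1],[0,0,-0.13,0,0,0,-1]]]' 60
```

```text
time_s: 14.75
tcp_pos: [0.5164, 0.2383, 0.3155]
eef_rot: [179.9, -0.0, -60.0]
contact_force: [2.0, 0.6, -0.8]
gripper_width: 0.0414
gripper_force: 60.0
```

```bash
python3 -m pendant '[[[0.04,0.0154,0,0,0,0,-1],[0.08,0.0307,0,0,0,0,-1],[0.12,0.0461,0,0,0,0,-1],[0.16,0.0615,0,0,0,0,-1],[0.1997,0.0768,0,0,0,0,-1]]]'
python3 -m pendant '[[[0.04,0.0154,0,0,0,0,-1],[0.08,0.0307,0,0,0,0,-1],[0.12,0.0461,0,0,0,0,-1],[0.16,0.0615,0,0,0,0,-1],[0.1997,0.0769,0,0,0,0,-1]]]'
python3 -m pendant '[[[0,0,0,0,0,0,-1],[0,0,0.02,0,0,0,-1],[0,0,0.037,0,0,0,-1],[0,0,0.037,0,0,0,-1]]]'
python3 - <<'E'
from h import *
s=r.get_state();print(s["tcp_pos"],s["eef_rot"],s["contact_force"])
b=r.capture("side");cp=r.camera_params("side");save("s5",b[170:350,250:480],3)
p=w2px(cp,(.5835,-.184,.05));print(p)
E
```

```text
time_s: 15.25
tcp_pos: [0.5498, 0.0256, 0.3146]
eef_rot: [180.0, 0.0, -60.0]
contact_force: [1.2, 0.2, -0.6]
gripper_width: 0.0417
gripper_force: 60.0
time_s: 15.75
tcp_pos: [0.5831, -0.186, 0.3144]
eef_rot: [180.0, 0.0, -60.0]
contact_force: [1.6, 1.1, -0.6]
gripper_width: 0.0414
gripper_force: 60.0
time_s: 16.15
tcp_pos: [0.582, -0.184, 0.275]
eef_rot: [179.8, 0.2, -60.1]
contact_force: [-0.1, -0.5, -0.8]
gripper_width: 0.0414
gripper_force: 60.0
[ 0.58197871 -0.18399701  0.27495625] [179.77861266   0.18359763 -60.06230264] [-0.09116092 -0.47154904 -0.82736422]
(np.float64(352.4955006193599), np.float64(283.4350203301318))
```

View pics/s5.png

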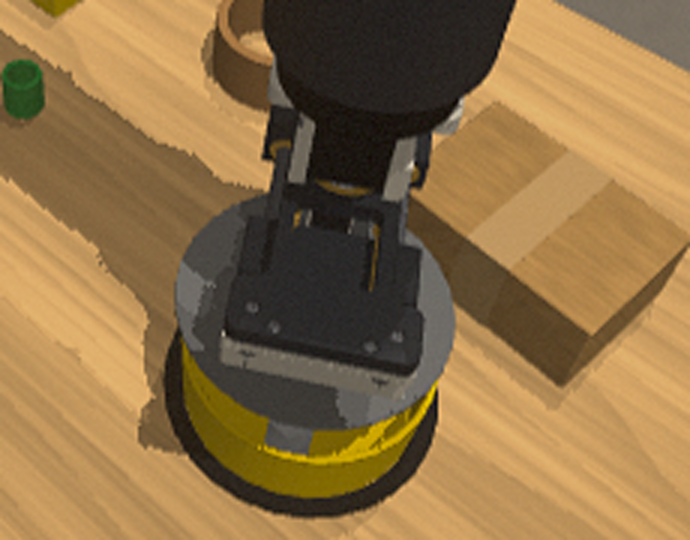

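The lid (crop centre x≈315) sits over the tub (rim centre ≈310), consistent with its greater height. Lowering it onto the stud gently while watching the forces.

```bash
python3 -m pendant '[[[0,0,0.01,0,0,0,-1],[0,0,0.015,0,0,0,-1],[0,0,0.018,0,0,0,-1],[0,0,0.018,0,0,0,-1]]]'
python3 -m pendant '[[[0,0,0.003,0,0,0,-1],[0,0,0.006,0,0,0,-1],[0,0,0.006,0,0,0,-1]]]'
```

```text
time_s: 16.6
tcp_pos: [0.5831, -0.1841, 0.2594]
eef_rot: [180.0, 0.0, -60.0]
contact_force: [0.5, 0.6, -1.1]
gripper_width: 0.0417
gripper_force: 60.0
time_s: 16.9
tcp_pos: [0.5831, -0.1843, 0.2533]
eef_rot: [180.0, 0.0, -60.0]
contact_force: [0.4, 0.9, -0.0]
gripper_width: 0.0414
gripper_force: 60.0
```

```bash
python3 -m pendant '[[[0,0,0.002,0,0,0,-1],[0,0,0.004,0,0,0,-1],[0,0,0.006,0,0,0,-1]]]'
python3 -m pendant '[[[0,0,0.002,0,0,0,-1],[0,0,0.004,0,0,0,-1],[0,0,0.006,0,0,0,-1],[0,0,0.006,0,0,0,-1]]]'
```

```text
time_s: 17.2
tcp_pos: [0.584, -0.1848, 0.2495]
eef_rot: [-179.9, -0.2, -60.0]
contact_force: [-1.6, -0.5, 10.0]
gripper_width: 0.0417
gripper_force: 60.0
time_s: 17.6
tcp_pos: [0.5831, -0.1844, 0.2406]
eef_rot: [180.0, 0.0, -60.0]
contact_force: [2.2, -3.2, -7.0]
gripper_width: 0.0419
gripper_force: 60.0
```

Clicked: the force rose to 10 N and then reversed to -7 N. Now pressing home.

```bash
python3 -m pendant '[[[0.0005,0,0.002,0,0,0,-1],[0.0005,0,0.004,0,0,0,-1],[0.0005,0,0.004,0,0,0,-1]]]'
python3 -m pendant '[[[0,0,0.0015,0,0,0,-1],[0,0,0.003,0,0,0,-1],[0,0,0.003,0,0,0,-1]]]'
```

```text
time_s: 17.9
tcp_pos: [0.5833, -0.1846, 0.2377]
eef_rot: [180.0, 0.0, -60.0]
contact_force: [-1.1, 0.0, 2.6]
gripper_width: 0.0418
gripper_force: 60.0
time_s: 18.2
tcp_pos: [0.5833, -0.1846, 0.2353]
eef_rot: [180.0, -0.0, -60.0]
contact_force: [-2.5, 0.1, 7.2]
gripper_width: 0.0416
gripper_force: 60.0
```

```bash
python3 -m pendant '[[[0,0,0.001,0,0,0,-1],[0,0,0.001,0,0,0,-1]]]'
python3 -m pendant '[[[0,0,0.001,0,0,0,-1],[0,0,0.001,0,0,0,-1],[0,0,0.001,0,0,0,-1]]]'
python3 - <<'E'
from h import *
b=r.capture("side");save("s6",b[170:350,250:480],3)
s=r.get_state();print(s["tcp_pos"],s["contact_force"])
E
```

```text
time_s: 18.4
tcp_pos: [0.5832, -0.1846, 0.2352]
eef_rot: [-180.0, -0.0, -60.0]
contact_force: [-6.1, 2.6, 15.1]
gripper_width: 0.0417
gripper_force: 60.0
time_s: 18.7
tcp_pos: [0.5831, -0.1846, 0.2351]
eef_rot: [-180.0, -0.0, -60.0]
contact_force: [-9.4, 3.3, 22.8]
gripper_width: 0.0416
gripper_force: 60.0
[ 0.58316474 -0.18460379  0.23514048] [-8.87048113  3.58675499 22.35358391]
```

View pics/s6.png

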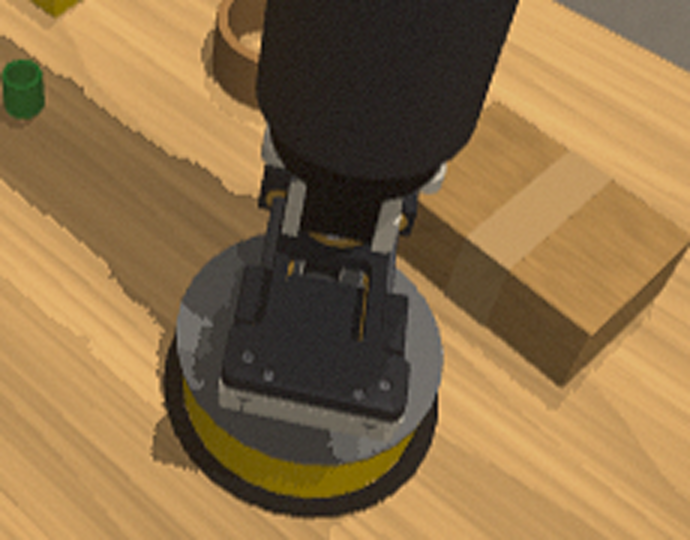

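The picture shows the lid flat on the rim: disc x 177–442, rim covered all round. The force rises (22 N) with no further travel, so it is fully home. Handing in.

```bash
python3 -c "
from plant import r
print(r.close_job())"
```

```text
the job is handed in; nothing more can be done
None
```

The job is handed in at about 19 s: all three fittings are in the tub, the lid clicked onto the stud and is pressed home on the rim, and the gripper is still holding it down with about 22 N (the judging result was not shown).

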